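# Refit the plug-in module in the sloping bench controller and select the marked setting

### The job

Plug the oblong grey module fully home into the socket of the sloping controller, flush on its face. Then turn the controller's selector knob to the long mark and let go. Leave the square spare module standing where it is.

Things in the scene. Friction and masses are not known exactly. Their poses are not given: they have to be found in the camera images.
- controller: grey desk controller, 262 wide (y) x 143 deep (x), fixed to the table, with a flat face that slopes 30 degrees: low in front (50 mm), high behind (118 mm). Origin: on the table under the middle of the face; the middle of the face is 80 mm above it. x points from front to back (level), z up. Side cheeks stand 3 mm proud of the face
- socket (a point): centre of the mouth of the oblong socket hole, in the plane of the face, on the right half of the face (60 mm right of its middle). Axes: x up the slope, y across the face to the left, z square out of the face (30 degrees from vertical). Hole 63 mm along y x 35 mm along x, 34 mm deep along -z, its edge bevelled
- module: oblong plug-in module, loose, upright on its plug: black plug 32 (x) x 60 (y) x 30 mm tall under a grey cap 42 (x) x 76 (y) x 46 mm tall; 76 mm in all, 110 to 230 g. Origin: centre of the plug's underside; z up through the cap. Fits the socket either way round (module y along socket y); fully home, the cap lies on the face and the origin is 30 mm below the socket's mouth
- spare: the square spare module, same grey and black and same height of 76 mm: plug 44 x 44 mm, cap 52 x 52 mm; does not fit the socket. Origin: centre of its underside; z up. It and the oblong module may stand in each other's place
- selector (a joint): angle (rad) of the black selector knob on the left half of the face (60 mm left of its middle): 0 when the pointer points straight up the slope, growing clockwise as seen facing the panel. It is stiff, stays where it is left, and turns from -1.2 to 1.2. Marks: white dots at -1.05, -0.35 and 1.05; the long white mark at 0.35, just right of straight up
- selector_grip (a point): on the knob's axis, 30 mm out from the face: the height to grip. x: along the bar to its pointer end with the white line (turns with the knob), z: square out of the face. The knob is a bar 56 mm (x) x 16 mm (y), its top 38 mm above the face, on a round skirt 52 mm across and 7 mm high
There are look-alikes about, which are no part of the job. Leave any green look-alike of the spare alone.

How it is judged:
By the outcome, as a careful person would: the job done as asked, in the order asked, and still so for the second after the job is handed in, with the robot touching nothing.
It also fails if it takes over 64 s, if anything falls off the work surface, if the arm or the gripper's body presses on something with over 40 N, if the wrist force passes 120 N, or if a joint passes its speed limit or range.

### The arm

A 6-joint arm with a two-finger parallel gripper is mounted at the origin on a cart in front of the work surface, level with it; the furniture and walls round the work are solid. World frame = base frame: x ahead of the robot, y to its left, z up, the work surface at z = 0. Lengths are in m, angles in rad, forces in N, time in s.
With the tool pointing down it reaches from about 0.35 to 0.775 m from the base axis. Payload 7.3 kg.
Tool frame: the origin (TCP) lies at the very end of the fingers, on their centre line; the grasp point (between the pads) lies 19 mm behind it; z points along the fingers, y is the direction in which the jaws open and shut (so a half turn about z gives the same grasp; the last joint's range is limited). The gripper opens to 92 mm and grips with 3 to 60 N. Pads are 19 mm wide; open, the fingers measure 130 mm over their backs; the gripper's body (75 mm by 190 mm) begins 47 mm behind the grasp point.
Start: joints at [-1.404, 0.342, 1.524, -0, 1.275, -0.146], TCP at [0.162, -0.5, 0.227] pointing down, gripper open.
Joint ranges: [-2.53, 2.53], [-0.77, 2.02], [0.04, 2.7], [-1, 4.14], [0.28, 2.66], [-3.11, 3.11]. Speed limits (rad/s): [2.57, 2.57, 3.14, 3.14, 3.14, 3.14].

### API

Orientations are given as [roll, pitch, yaw] about the fixed x, y, z axes, in that order (R = Rz(yaw) Ry(pitch) Rx(roll)).
In Python, from cell import observe, read_camera, camera_info, hand_in gives the robot as it stands.
- The arm moves only by the tool jog_arm, never from a script. Its argument "rows" is one flat list of numbers, 5 for each row, row after row: the finger opening in mm, from 0 to 91.8, then the shift along the tool's x, y, z in mm, then the turn about the tool's z in degrees. In form: [gripper, tx, ty, tz, roll, gripper, tx, ty, tz, roll, ...]. A call has 1 to 20 rows; each row shifts and turns the commanded pose from where the row before left it, along the tool's axes as they then stand; what a row does not reach is not made up. A row lasts 1/10 s, in which the tool goes at most 50 mm and 8.59 degrees, less where a joint would pass 70% of its speed; a pose out of reach is approached as far as the arm can. A call with a gripper value outside its range is refused whole. The fingers move at their own pace and stop on an object; "grip_force" is the grip in N (left out, the last holds). Time passes only in rows, so rows that do not move let the fingers close. It gives the time, the measured TCP pose, the force and the opening at its end, in the units of the state.
- observe(): the state, without advancing time (a new reading comes with each control period).
- read_camera(name): name is "side" or "top" or "wrist"; returns (picture, depth): 420x560x3 uint8, red, green, blue; 420x560 float32, m along the optical axis (not along the pixel's ray), 0 where there is no reading.
- camera_info(name): a dict with "fx", "fy", "cx", "cy" (pixels), "extrinsics" (4x4, takes a point from camera to world coordinates); the wrist camera has in their place "tool_from_camera" (4x4, takes a point from camera to tool coordinates, whose origin is the TCP and whose axes are the flange's). Camera axes: x right, y up, looking along -z (the intrinsics and any distortion apply to the point x, -y, -z); pixel columns grow to the right and rows downward; lengths in m; the calibration is good to about 2 mm. A picture is of the moment at which its call begins: read the wrist's pose just before it. camera_info takes no time and is no camera call.
- hand_in(): hands the job in, once; it reports no verdict.
The state is a dict: "time": time; "qpos": joint angles; "qvel": joint speeds; "joint_efforts": joint torques, N m; "tool_pos": TCP position; "tool_rot": TCP orientation; "contact_force": force on the tool from outside, world axes, zero at the start; "torque": the same for the moment, N m; "opening": finger opening in m.
Only numpy, scipy, OpenCV 4.12 (cv2) and the standard library are available. Lean on these libraries where they do the work, as an engineer would, in place of code of your own. Each camera call takes 0.05 s, during which the arm holds its last target. There are 200 camera calls.

## Working session

There is one attempt and no reset: what is moved stays moved. The work goes in short steps, Python scripts to look and compute and a tool call to move; the robot and the scene stay as the last step left them, time stands still between calls to the robot, and variables do not carry over. Pictures are saved under pics/ and viewed, about 8 in all and at most 12, crops included, and the job is handed in when it is done.

Besides the shell and the picture viewer there is one more tool, called after "Call:" by a JSON object that holds its "api" and its "payload", one argument or row to a line. jog_arm: Moves the arm, as the interface text tells. Its arguments: {"type":"object","properties":{"rows":{"type":"array","items":{"type":"number"}},"grip_force":{"type":"number"}},"required":["rows"]}

```bash
mkdir -p pics
cat > h.py <<'E'
import numpy as np, cv2
from scipy.spatial.transform import Rotation as R
from cell import observe, read_camera, camera_info, hand_in
def grab(n):
    s=observe(); p,d=read_camera(n); i=camera_info(n)
    if n=="wrist":
        T=np.eye(4);T[:3,:3]=R.from_euler('xyz',s['tool_rot']).as_matrix();T[:3,3]=s['tool_pos']
        E=T@np.array(i['tool_from_camera'])
    else: E=np.array(i['extrinsics'])
    v,u=np.mgrid[:420,:560]
    c=np.stack([(u-i['cx'])/i['fx']*d,-(v-i['cy'])/i['fy']*d,-d],-1)
    W=c@E[:3,:3].T+E[:3,3]
    W[d==0]=np.nan
    return p,d,W,E,i
def save(n,p): cv2.imwrite('pics/'+n,p[...,::-1])
E
python3 - <<'E'
from h import *
for n in("top","side"):
    p,d,W,E,i=grab(n); save(n+'0.png',p); np.savez('/tmp/'+n,p=p,W=W)
    print(n,{k:v for k,v in i.items() if k!='extrinsics'},E.round(3).tolist())
s=observe();print(s)
E
```

```text
top {'fx': 390.5512311733856, 'fy': 390.5512311733856, 'cx': 281.3619752719941, 'cy': 211.29217833636648} [[0.017, 0.999, -0.032, 0.506], [-1.0, 0.018, 0.008, -0.04], [0.009, 0.032, 0.999, 0.933], [0.0, 0.0, 0.0, 1.0]]
side {'fx': 414.5574603156523, 'fy': 414.5574603156523, 'cx': 277.07714775323603, 'cy': 210.68718387326615} [[-0.993, 0.084, -0.085, 0.451], [-0.118, -0.644, 0.756, 0.711], [0.009, 0.761, 0.649, 0.759], [0.0, 0.0, 0.0, 1.0]]
{'time': 0.1, 'qpos': array([-1.40398919e+00,  3.42648300e-01,  1.52491538e+00, -5.41272297e-06,
        1.27537995e+00, -1.45984028e-01]), 'qvel': array([-0.00151579, -0.00068954, -0.00244812,  0.0018503 , -0.00045454,
       -0.00106563]), 'joint_efforts': array([ 9.94116308e-04, -4.32005918e+01, -2.44696087e+01,  7.18706776e-02,
        5.25936135e-02, -3.98784800e-05]), 'tool_pos': array([ 0.16151875, -0.49916386,  0.22611905]), 'tool_rot': array([-3.14025529e+00, -1.91400811e-04,  3.12792616e-01]), 'contact_force': array([ 0.5220412 ,  0.39354118, -0.05946838]), 'torque': array([0.01141231, 0.01065664, 0.03092064]), 'opening': 0.09153388709739667}
```

View pics/top0.png

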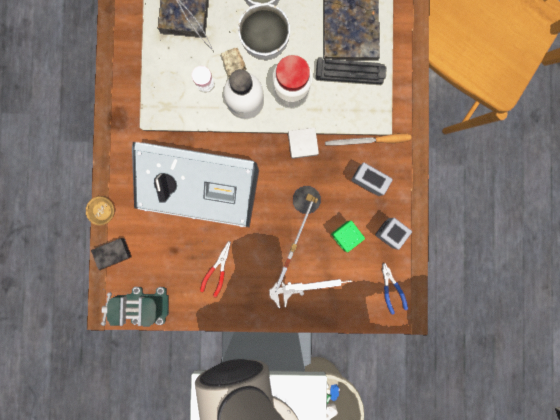

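View pics/side0.png

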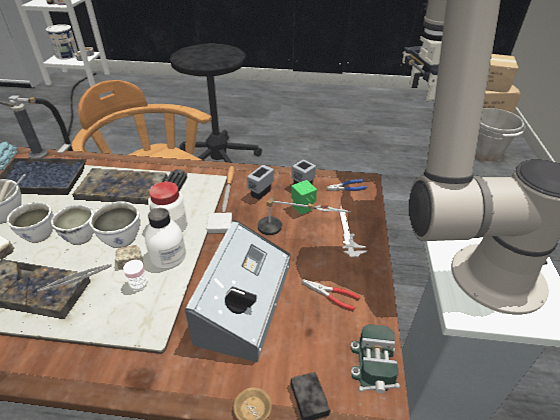

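Top view: controller around (195,185), oblong module at (373,179), square spare at (395,233), green look-alike at (348,236), and a rod stand between at (307,200). Now measuring.

```bash
cat > m.py <<'E'
from h import *
z=np.load('/tmp/top.npz');p=z['p'];W=z['W'];Z=W[...,2]
def blob(r,lo,hi):
    a,b,c,d=r; m=np.zeros(Z.shape,bool); m[b:d,a:c]=True; return m&(Z>lo)&(Z<hi)
for n,r in(("mod",(350,155,398,200)),("spare",(375,212,418,255))):
    q=W[blob(r,.06,.09)]; 
    (c,s,a)=cv2.minAreaRect((q[:,:2]*1000).astype(np.float32)); print(n,len(q),np.array(c).round(1),np.array(s).round(1),round(a,1),np.median(q[:,2]).round(4))
q=W[blob((130,140,258,228),.035,.135)]
(c,s,a)=cv2.minAreaRect((q[:,:2]*1000).astype(np.float32));print("ctl",c,s,a)
# face plane: ransac-ish
A=np.c_[q[:,:2],np.ones(len(q))];k=np.ones(len(q),bool)
for t in(.03,.01,.005,.003,.003):
    co=np.linalg.lstsq(A[k],q[k,2],rcond=None)[0];k=abs(A@co-q[:,2])<t
n=np.array([-co[0],-co[1],1]);n/=np.linalg.norm(n);yaw=np.arctan2(-n[1],-n[0])
print("plane",co,n,"tilt",np.degrees(np.arccos(n[2])),"yaw",np.degrees(yaw),k.sum())
F=np.c_[[np.cos(yaw),np.sin(yaw)],[-np.sin(yaw),np.cos(yaw)]]
lo=q[k][:,:2]@F
print("face extents xy",np.percentile(lo,[.3,50,99.7],axis=0))
h=(W[...,0]*co[0]+W[...,1]*co[1]+co[2]-Z)*n[2]*-1
reg=blob((140,145,252,225),.0,.2)
hole=reg&(h<-.008); L=W[hole][:,:2]@F; print("hole",hole.sum(),L.mean(0) if hole.any() else 0)
kn=reg&(h>.02);Kq=W[kn];(c,s,a)=cv2.minAreaRect((Kq[:,:2]*1000).astype(np.float32));print("knob",kn.sum(),c,s,a,Kq.mean(0),h[kn].max())
for nm,sl in(("ctl.png",(130,240,125,265)),("mod.png",(150,260,330,425))):
    save(nm,cv2.resize(p[sl[0]:sl[1],sl[2]:sl[3]],None,fx=5,fy=5,interpolation=cv2.INTER_CUBIC))
E
python3 m.py
```

```text
mod 689 [ 609.6 -248.8] [76.5 42.8] 62.0 0.0756
spare 599 [ 489.4 -299.9] [52.5 52.5] 54.3 0.0756
ctl (588.73095703125, 147.6168670654297) (262.8679504394531, 145.39549255371094) 81.53010559082031
plane [ 0.57328352 -0.08441858 -0.24080525] [-0.49602311  0.07304164  0.86523176] tilt 30.09082026890022 yaw -8.376860132690162 6032
face extents xy [[0.48850914 0.1015088 ]
 [0.56559544 0.23131789]
 [0.6256029  0.36189067]]
hole 1007 [0.56359507 0.21423959]
knob 264 (575.3778686523438, 209.5122528076172) (55.16667556762695, 17.90108871459961) 5.916167259216309 [0.57505889 0.20795703 0.11103814] 0.04093900873551477
```

View pics/ctl.png

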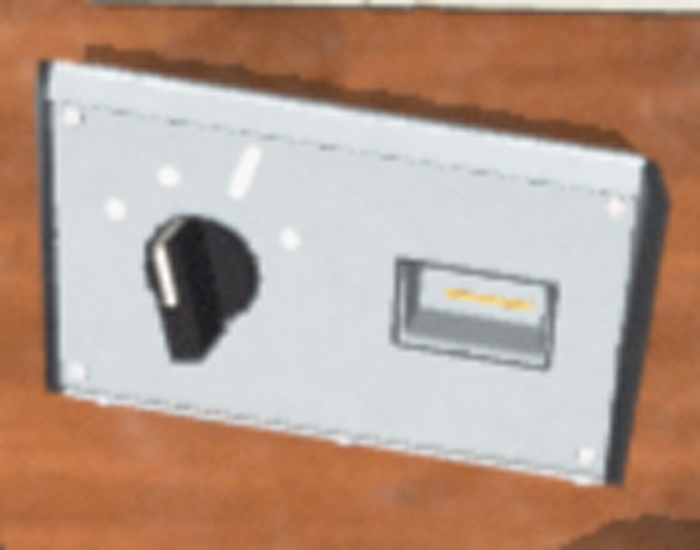

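```bash
cat >> h.py <<'E'
def delta(xyz,yaw_deg,step=35):
    s=observe();y=np.degrees(s['tool_rot'][2]);r=-(yaw_deg-y);r=(r+90)%180-90
    a=np.radians(y-r);d=np.array(xyz)*1000-s['tool_pos']*1000
    t=np.array([np.cos(a)*d[0]+np.sin(a)*d[1],np.sin(a)*d[0]-np.cos(a)*d[1],-d[2]])
    n=max(1,int(np.ceil(np.linalg.norm(t)/step)))
    print("t",round(s['time'],2),"pos",s['tool_pos'].round(4),"yaw",y.round(1),"| roll",r.round(1),"then total",t.round(1),"rows",n,"each",(t/n).round(2))
E
python3 - <<'E'
from h import *
z=np.load('/tmp/top.npz');W=z['W'];Z=W[...,2]
q=W[185:300,265:325];q=q[q[...,2]>.02];print("rod stand top",q[:,2].max(),q[q[:,2].argmax()], np.percentile(q[:,2],[50,90]))
E,i=np.array(camera_info('top')['extrinsics']),camera_info('top')
co=[.57328,-.08442,-.24081]
def hit(u,v):
    d=E[:3,:3]@[(u-i['cx'])/i['fx'],-(v-i['cy'])/i['fy'],-1];o=E[:3,3]
    n=np.array([co[0],co[1],-1]);return o+d*(-(co[2]+n@o)/(n@d))
print("socket",hit(220.2,192.6)); a=np.radians(-8.4);F=np.array([[np.cos(a),-np.sin(a)],[np.sin(a),np.cos(a)]])
print("nominal socket",F@[.5536,.1716],"knob",F@[.5536,.2916])
delta([.61,-.249,.2],-28)
E
```

```text
rod stand top 0.1369957263503373 [ 0.37186871 -0.03825469  0.13699573] [0.11131126 0.13071802]
socket [0.57194009 0.08756565 0.07967952]
nominal socket [0.57272901 0.08888757] knob [0.59025897 0.20760025]
t 0.1 pos [ 0.1615 -0.4992  0.2261] yaw 17.9 | roll 45.9 then total [ 278.5 -431.4   26.1] rows 15 each [ 18.57 -28.76   1.74]
```

Call:
{"api": "jog_arm", "payload": {
  "rows": [91.8, 0, 0, 0, 7.65, 91.8, 0, 0, 0, 7.65, 91.8, 0, 0, 0, 7.65, 91.8, 0, 0, 0, 7.65, 91.8, 0, 0, 0, 7.65, 91.8, 0, 0, 0, 7.65, 91.8, 18.6, -28.8, 1.7, 0, 91.8, 18.6, -28.8, 1.7, 0, 91.8, 18.6, -28.8, 1.7, 0, 91.8, 18.6, -28.8, 1.7, 0, 91.8, 18.6, -28.8, 1.7, 0, 91.8, 18.6, -28.8, 1.7, 0, 91.8, 18.6, -28.8, 1.7, 0, 91.8, 18.6, -28.8, 1.7, 0, 91.8, 18.6, -28.8, 1.7, 0, 91.8, 18.6, -28.8, 1.7, 0, 91.8, 18.6, -28.8, 1.7, 0, 91.8, 18.6, -28.8, 1.7, 0, 91.8, 18.6, -28.8, 1.7, 0, 91.8, 18.6, -28.8, 1.7, 0],
  "grip_force": 10
}}

```text
time: 2.1
tool_pos: [0.5816, -0.2646, 0.2023]
tool_rot: [3.142, 0.001, -0.488]
contact_force: [0.3, -0.5, -0.4]
opening: 0.0916
```

Call:
{"api": "jog_arm", "payload": {
  "rows": [91.8, 18.6, -28.8, 1.7, 0, 91.8, 0, 0, 0, 0, 91.8, 0, 0, 0, 0]
}}

```text
time: 2.4
tool_pos: [0.6105, -0.2483, 0.2002]
tool_rot: [3.141, 0.002, -0.487]
contact_force: [-0.6, 0.4, 0.0]
opening: 0.0916
```

Run:
```python
from h import *
p,d,W,E,i=grab('wrist'); save('w1.png',p); Z=W[...,2]
m=((Z>.066)&(Z<.086)&(np.hypot(W[...,0]-.61,W[...,1]+.249)<.06)).astype(np.uint8)
n,l,st,_=cv2.connectedComponentsWithStats(m)
for k in range(1,n):
    if st[k,4]>300:
        q=W[l==k];print(st[k],cv2.minAreaRect((q[:,:2]*1000).astype(np.float32)),np.median(q[:,2]))
print(np.array(i['tool_from_camera']).round(3).tolist())
delta([.61,-.249,.035],-28)
```

```text
[ 234  181   84   47 3755] ((610.3414306640625, -248.59056091308594), (75.91907501220703, 42.454307556152344), 61.24642562866211) 0.07552601313265178
[[-0.001, 0.953, 0.302, 0.082], [1.0, 0.001, -0.001, 0.0], [-0.001, 0.302, -0.953, -0.157], [0.0, 0.0, 0.0, 1.0]]
t 2.45 pos [ 0.61   -0.249   0.2006] yaw -28.0 | roll 0.0 then total [ -0.    0.  165.6] rows 5 each [-0.    0.   33.12]
```

View pics/w1.png

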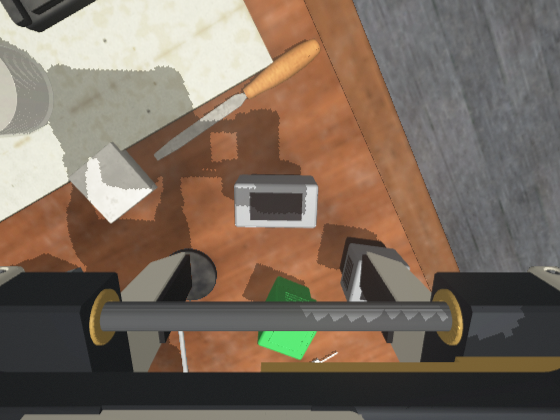

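The picture shows the oblong module at (276,201), centred in front of the jaws, matching the top-view fix. The tool cannot tilt, so I'll grip the cap ends (jaw axis = module y) lightly and tip the module about its lower edge on the table by 30°.

Call:
{"api": "jog_arm", "payload": {
  "rows": [91.8, 0, 0, 32, 0, 91.8, 0, 0, 32, 0, 91.8, 0, 0, 32, 0, 91.8, 0, 0, 32, 0, 91.8, 0, 0, 25, 0, 91.8, 0, 0, 8.6, 0, 91.8, 0, 0, 0, 0, 70, 0, 0, 0, 0, 70, 0, 0, 0, 0, 70, 0, 0, 0, 0, 70, 0, 0, 0, 0, 70, 0, 0, 0, 0, 70, 0, 0, 0, 0],
  "grip_force": 6
}}

```text
time: 3.75
tool_pos: [0.6115, -0.2494, 0.0415]
tool_rot: [3.141, -0.003, -0.488]
contact_force: [-1.6, -0.8, 5.3]
opening: 0.0762
```

Call:
{"api": "jog_arm", "payload": {
  "rows": [70, -4.5, 0, 0, 0, 70, -4.2, 0, -0.5, 0, 70, -4.2, 0, -0.3, 0, 70, -4.2, 0, 0, 0, 70, -4.2, 0, 0.2, 0, 70, -4.2, 0, 0.5, 0, 70, -4.1, 0, 0.8, 0, 70, -3, 0, 0.8, 0, 70, 0, 0, 0, 0]
}}

```text
time: 4.65
tool_pos: [0.5808, -0.233, 0.0375]
tool_rot: [3.142, 0.002, -0.488]
contact_force: [-0.5, 1.1, 1.0]
opening: 0.0757
```

Call:
{"api": "jog_arm", "payload": {
  "rows": [70, 0, 0, -20, 0, 70, 0, 0, -40, 0, 70, 0, 0, -40, 0, 70, 0, 0, -40, 0, 70, 0, 0, -40, 0, 70, 0, 0, 0, 0],
  "grip_force": 15
}}

```text
time: 5.25
tool_pos: [0.5837, -0.2347, 0.2238]
tool_rot: [3.141, -0.009, -0.488]
contact_force: [1.1, -0.5, -1.4]
opening: 0.0759
```

Run:
```python
from h import *
p,d,W,E,i=grab('wrist'); q,*_=grab('side')
save('t1.png',np.hstack([cv2.resize(p,(400,300)),cv2.resize(q[60:260,200:467],(400,300))]))
delta([.5,.09,.25],-8.4)
```

```text
t 5.35 pos [ 0.5814 -0.2335  0.2178] yaw -28.0 | roll -19.6 then total [-127.8 -308.1  -32.2] rows 10 each [-12.78 -30.81  -3.22]
```

View pics/t1.png

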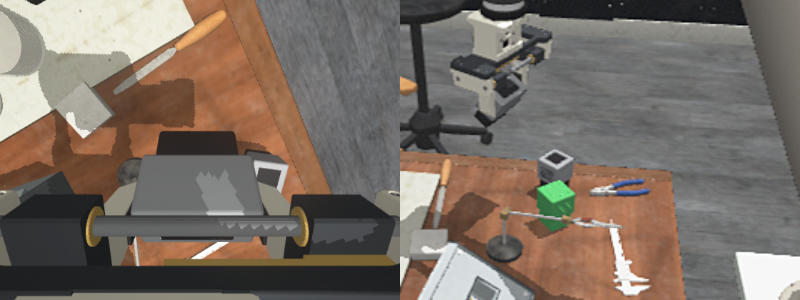

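The picture shows the module tilted well, plug toward the back (plug back at wrist pixel ~(275,200), cap back face at ~(280,258)). Measuring its tilt and position in the tool frame.

```bash
cat > tilt.py <<'E'
from h import *
def tilt(show=True):
    p,d=read_camera('wrist');i=camera_info('wrist');E=np.array(i['tool_from_camera'])
    v,u=np.mgrid[:420,:560]
    T=np.stack([(u-i['cx'])/i['fx']*d,-(v-i['cy'])/i['fy']*d,-d],-1)@E[:3,:3].T+E[:3,3]; T[d==0]=np.nan
    prof=T[150:300,255:300].reshape(150,-1,3)
    m=(abs(T[...,1])<.02)&(T[...,0]>-.02)&(T[...,0]<.1)&(T[...,2]>-.06)&(T[...,2]<.07)
    q=T[m]*1000  # fit lines in x-z
    best=[]
    pts=q[:,[0,2]]
    rng=np.random.default_rng(0)
    for k in range(2):
        b=None
        for _ in range(400):
            a,c=pts[rng.integers(len(pts),size=2)]
            if np.hypot(*(a-c))<8: continue
            n=np.array([-(c-a)[1],(c-a)[0]])/np.hypot(*(c-a));inl=abs((pts-a)@n)<.7
            if b is None or inl.sum()>b.sum(): b=inl
        vx,vz,x0,z0=cv2.fitLine(pts[b].astype(np.float32),cv2.DIST_L2,0,.01,.01).ravel()
        s=pts[b]@[vx,vz]; e=[pts[b][s.argmin()],pts[b][s.argmax()]]
        print("line n",b.sum(),"angle from tool z (deg)",np.degrees(np.arctan2(vx,vz)).round(1),"ends x,z",np.round(e,1).tolist())
        pts=pts[~b]
tilt()
E
python3 tilt.py
```

```text
line n 6143 angle from tool z (deg) 29.9 ends x,z [[11.4, -46.3], [33.1, -7.5]]
line n 2280 angle from tool z (deg) 26.3 ends x,z [[11.0, -45.6], [43.5, 22.2]]
```

Run:
```python
from h import *
delta([.535,.0934,.215],-8.4)
```

```text
t 5.4 pos [ 0.5809 -0.2332  0.2164] yaw -28.0 | roll -19.6 then total [ -93.1 -316.4    1.4] rows 10 each [ -9.31 -31.64   0.14]
```

Call:
{"api": "jog_arm", "payload": {
  "rows": [70, 0, 0, 0, -6.5, 70, 0, 0, 0, -6.5, 70, 0, 0, 0, -6.6, 70, -9.3, -31.6, 0, 0, 70, -9.3, -31.6, 0, 0, 70, -9.3, -31.6, 0, 0, 70, -9.3, -31.6, 0, 0, 70, -9.3, -31.6, 0, 0, 70, -9.3, -31.6, 0, 0, 70, -9.3, -31.6, 0, 0, 70, -9.3, -31.6, 0, 0, 70, -9.3, -31.6, 0, 0, 70, -9.3, -31.6, 0, 0, 70, 0, 0, 0, 0, 70, 0, 0, 0, 0, 70, 0, 0, 0, 0]
}}

```text
time: 7.0
tool_pos: [0.5355, 0.0917, 0.2168]
tool_rot: [3.141, 0.002, -0.147]
contact_force: [0.4, 0.2, -1.8]
opening: 0.0759
```

Run:
```python
from h import *
import tilt
p,d,W,E,i=grab('wrist'); save('w2.png',p); np.savez('/tmp/w2',p=p,W=W,E=E)
delta([.535,.0934,.1226],-8.4)
```

```text
line n 6105 angle from tool z (deg) 29.8 ends x,z [[11.4, -46.4], [32.9, -7.5]]
line n 2282 angle from tool z (deg) 26.2 ends x,z [[10.9, -45.7], [43.3, 22.5]]
t 7.1 pos [0.5358 0.0915 0.2174] yaw -8.5 | roll -0.1 then total [-1.1 -1.8 94.8] rows 3 each [-0.36 -0.6  31.6 ]
```

View pics/w2.png

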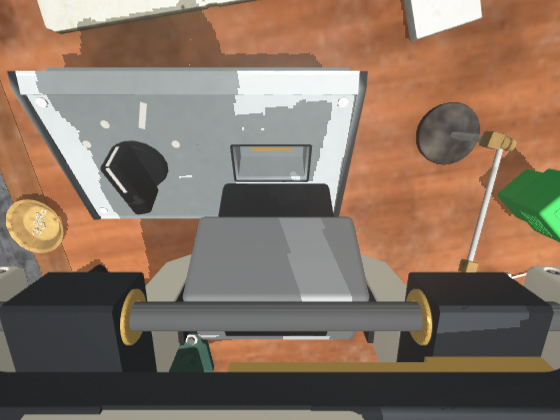

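Run:
```python
from h import *
z=np.load('/tmp/w2.npz');W=z['W'];E=z['E'];i=camera_info('wrist')
q=W[100:215,90:350].reshape(-1,3);q=q[~np.isnan(q[:,0])]
A=np.c_[q[:,:2],np.ones(len(q))];co=np.array([.57328,-.08442,-.24081])
for t in(.008,.004,.002,.002):
    k=abs(A@co-q[:,2])<t;co=np.linalg.lstsq(A[k],q[k,2],rcond=None)[0]
n=np.array([-co[0],-co[1],1]);n/=np.linalg.norm(n);a=np.arctan2(-n[1],-n[0])
print("plane",co.round(4),k.sum(),"tilt",np.degrees(np.arccos(n[2])).round(2),"yaw",np.degrees(a).round(2))
def hit(u,v):
    d=E[:3,:3]@[(u-i['cx'])/i['fx'],-(v-i['cy'])/i['fy'],-1];o=E[:3,3];m=np.array([co[0],co[1],-1]);return o+d*(-(co[2]+m@o)/(m@d))
F=np.array([[np.cos(a),np.sin(a)],[-np.sin(a),np.cos(a)]])
for nm,(u,v) in dict(TL=(232,145),TR=(312,145),BR=(308,181),BL=(235,179)).items(): h=hit(u,v);print(nm,h.round(4),(F@h[:2]).round(4))
H=[hit(*c) for c in((232,145),(312,145))]
h=(W@n)-np.array([0,0,co[2]])@n
# plug bottom edge in y: pixels row 190
s=observe();print("tcp local",F@s['tool_pos'][:2],s['tool_pos'])
for r in(188,195,205): 
    L=W[r,215:345]; kk=L[:,2]>.17; print(r,np.where(kk)[0][[0,-1]]+215,[ (F@L[kk][j,:2]).round(4).tolist() for j in(0,-1)])
kn=(h>.028)&(h<.05);kn[:, :90]=0;kn[:,190:]=0;kn[:130]=0;kn[215:]=0;K=W[kn];print("knob",kn.sum(),[cv2.minAreaRect(((K[:,:2]@F.T)*1000).astype(np.float32)),h[kn].max()])
```

```text
plane [ 0.571  -0.0856 -0.2397] 19945 tilt 30.0 yaw -8.53
TL [0.5944 0.1202 0.0894] [0.57  0.207]
TR [0.5842 0.0519 0.0895] [0.57   0.1379]
BR [0.5486 0.0575 0.0687] [0.534  0.1382]
BL [0.5611 0.1262 0.0699] [0.5362 0.208 ]
tcp local [0.51632336 0.16987726] [0.53580143 0.09145995 0.21740338]
188 [223 328] [[0.5574, 0.1988], [0.5574, 0.1403]]
195 [222 329] [[0.5546, 0.1987], [0.5551, 0.1407]]
205 [220 331] [[0.5507, 0.199], [0.5507, 0.1401]]
knob 1371 [((537.18505859375, 293.2320861816406), (53.155906677246094, 16.938796997070312), 13.818705558776855), np.float64(0.03975164390906602)]
```

Call:
{"api": "jog_arm", "payload": {
  "rows": [70, -0.5, -1.3, 30, 0, 70, -0.6, -1.3, 30, 0, 70, 0, 0, 25, 0, 70, 0, 0, 10, 0, 70, 0, 0, 0, 0, 70, 2.5, 0, 4.3, 0, 70, 2.5, 0, 4.3, 0, 70, 0, 0, 0, 0, 70, 0, 0, 0, 0]
}}

```text
time: 8.0
tool_pos: [0.5405, 0.0945, 0.1149]
tool_rot: [-3.142, -0.001, -0.146]
contact_force: [-0.9, -1.1, -1.4]
opening: 0.0762
```

Run:
```python
from h import *
import tilt
s=observe();a=np.radians(-8.53);F=np.array([[np.cos(a),np.sin(a)],[-np.sin(a),np.cos(a)]])
print("tcp local",F@s['tool_pos'][:2],s['tool_pos'],"want .5202 .1725 .1137")
p,d,W,E,i=grab('wrist'); save('w3.png',p[100:320,130:430])
```

```text
line n 6250 angle from tool z (deg) 29.7 ends x,z [[11.3, -46.3], [51.8, 25.7]]
line n 5206 angle from tool z (deg) 120.0 ends x,z [[48.8, 26.5], [99.9, -4.3]]
tcp local [0.52034109 0.17367907] [0.54034659 0.09457713 0.1149319 ] want .5202 .1725 .1137
```

View pics/w3.png

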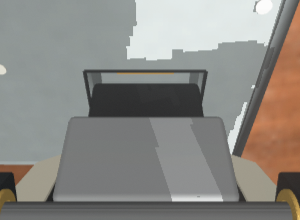

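Plug (u 92–200 in the crop) sits centred in front of the bevelled mouth (u 83–207). Advancing along the socket axis.

Call:
{"api": "jog_arm", "payload": {
  "rows": [70, 1.5, 0, 2.6, 0, 70, 1.5, 0, 2.6, 0, 70, 1.5, 0, 2.6, 0, 70, 1.5, 0, 2.6, 0, 70, 1.5, 0, 2.6, 0, 70, 0, 0, 0, 0]
}}

```text
time: 8.7
tool_pos: [0.5475, 0.0934, 0.1009]
tool_rot: [3.141, 0.001, -0.146]
contact_force: [-0.8, 0.4, -2.2]
opening: 0.0759
```

Run:
```python
from h import *
import tilt
s=observe();a=np.radians(-8.53);F=np.array([[np.cos(a),np.sin(a)],[-np.sin(a),np.cos(a)]])
print("tcp local",F@s['tool_pos'][:2],s['tool_pos'],"want .5278 .1725 .1005; f",F@s['contact_force'][:2],s['contact_force'][2],s['opening'])
```

```text
line n 6467 angle from tool z (deg) 120.0 ends x,z [[39.0, 14.0], [96.7, -19.5]]
line n 6115 angle from tool z (deg) 29.6 ends x,z [[11.2, -46.1], [43.9, 12.0]]
tcp local [0.52757818 0.17359088] [0.54749054 0.09341647 0.10119793] want .5278 .1725 .1005; f [0.34330407 0.01106954] -1.9435255154332016 0.07602946742186618
```

Call:
{"api": "jog_arm", "payload": {
  "rows": [70, 1.5, 0, 2.6, 0, 70, 1.5, 0, 2.6, 0, 70, 1.5, 0, 2.6, 0, 70, 1.5, 0, 2.6, 0, 70, 1.5, 0, 2.6, 0, 70, 1, 0, 1.7, 0, 70, 0, 0, 0, 0]
}}

```text
time: 9.45
tool_pos: [0.5559, 0.0922, 0.0865]
tool_rot: [3.141, 0.0, -0.146]
contact_force: [-0.4, 0.1, -2.1]
opening: 0.0761
```

Call:
{"api": "jog_arm", "payload": {
  "rows": [70, 1, 0, 1.7, 0, 70, 1, 0, 1.7, 0, 70, 0, 0, 0, 0, 70, 0, 0, 0, 0]
}}

```text
time: 9.85
tool_pos: [0.5576, 0.092, 0.0841]
tool_rot: [3.141, 0.0, -0.146]
contact_force: [-4.6, -0.7, 5.4]
opening: 0.076
```

Run:
```python
from h import *
import tilt
s=observe();a=np.radians(-8.53);F=np.array([[np.cos(a),np.sin(a)],[-np.sin(a),np.cos(a)]])
print("tcp local",F@s['tool_pos'][:2],s['tool_pos'],"home .5377 .1725 .0834; f",F@s['contact_force'][:2],s['contact_force'][2],s['opening'])
```

```text
line n 7032 angle from tool z (deg) 119.8 ends x,z [[32.7, -5.3], [86.8, -36.4]]
line n 6202 angle from tool z (deg) 30.0 ends x,z [[11.7, -46.9], [35.4, -5.7]]
tcp local [0.53772667 0.17369912] [0.55754283 0.09201821 0.08408216] home .5377 .1725 .0834; f [-3.59989748 -0.70796506] 5.641250520887956 0.07580587017036172
```

Call:
{"api": "jog_arm", "payload": {
  "rows": [70, 0, 0, 0, 0, 70, 0.5, 0, 0.9, 0, 70, 0.5, 0, 0.9, 0, 70, 0, 0, 0, 0, 70, 0, 0, 0, 0],
  "grip_force": 25
}}

```text
time: 10.4
tool_pos: [0.5576, 0.092, 0.084]
tool_rot: [3.141, 0.001, -0.146]
contact_force: [-13.3, 0.2, 21.2]
opening: 0.0761
```

```bash
cat > seat.py <<'E'
from h import *
from cell import read_camera
s=observe();a=np.radians(-8.53);F=np.array([[np.cos(a),np.sin(a)],[-np.sin(a),np.cos(a)]])
print("tcp local",F@s['tool_pos'][:2],s['tool_pos'],"f",F@s['contact_force'][:2],s['contact_force'][2])
p,d,W,E,i=grab('side');n=np.array([-.5*np.cos(a),-.5*np.sin(a),.866]);c=np.array([.572,.0885,.0794])
h=(W-c)@n;L=W-c;lx=(L@[np.cos(a),np.sin(a),0])*.866+L[...,2]*.5;ly=L@[-np.sin(a),np.cos(a),0]
f=(abs(lx)<.045)&(abs(ly)<.055)
face=f&(abs(h)<.01);print("face off",np.median(h[face]))
top=f&(h>.035)&(h<.06)&(abs(lx)<.02)&(abs(ly)<.037);print("cap top above face",np.percentile(h[top],[5,25,50,75,95]).round(4) if top.any() else None,top.sum())
E
python3 seat.py; python3 tilt.py
```

```text
tcp local [0.53775085 0.17369285] [0.55756582 0.09200842 0.0840292 ] f [-13.14236398  -1.80309693] 21.210712164135817
face off 0.0014632169168241277
cap top above face [0.0456 0.0465 0.0473 0.0483 0.0487] 36
line n 7052 angle from tool z (deg) 119.9 ends x,z [[32.6, -5.1], [87.4, -36.9]]
line n 6140 angle from tool z (deg) 30.3 ends x,z [[11.5, -46.6], [34.9, -5.9]]
```

Hard stop at 25 N along the axis, and the cap top is ≈46 mm above the face: the module is home. Relieve, release, retreat up.

Call:
{"api": "jog_arm", "payload": {
  "rows": [70, -0.5, 0, -0.9, 0, 70, -0.5, 0, -0.9, 0, 91.8, 0, 0, 0, 0, 91.8, 0, 0, 0, 0, 91.8, 0, 0, 0, 0, 91.8, 0, 0, -10, 0, 91.8, 0, 0, -30, 0, 91.8, 0, 0, -35, 0, 91.8, 0, 0, -35, 0, 91.8, 0, 0, -10, 0, 91.8, 0, 0, 0, 0, 91.8, 0, 0, 0, 0]
}}

```text
time: 11.7
tool_pos: [0.5574, 0.0919, 0.2025]
tool_rot: [3.141, 0.001, -0.146]
contact_force: [0.9, -0.3, -0.3]
opening: 0.0917
```

```bash
python3 seat.py
python3 - <<'E'
from h import *
a=np.radians(-8.53);w=np.array([np.cos(a)*.5375-np.sin(a)*.2927,np.sin(a)*.5375+np.cos(a)*.2927]);print(w)
q,*_=grab('top');p,*_=grab('side')
save('s4.png',np.hstack([cv2.resize(q[130:240,120:270],(400,293)),cv2.resize(p[210:360,180:385],(400,293))]))
delta([*w,.2],5.3)
E
```

```text
tcp local [0.5375524  0.17356384] [0.55735042 0.09191028 0.2024917 ] f [ 0.92596834 -0.18801844] -0.2846148387960869
face off 0.0014696432366834316
cap top above face [0.0454 0.0467 0.0475 0.0483 0.0494] 470
[0.57496974 0.20973636]
t 11.85 pos [0.5572 0.0919 0.2018] yaw -8.4 | roll -13.7 then total [  28.6 -115.7    1.8] rows 4 each [  7.16 -28.93   0.44]
```

View pics/s4.png

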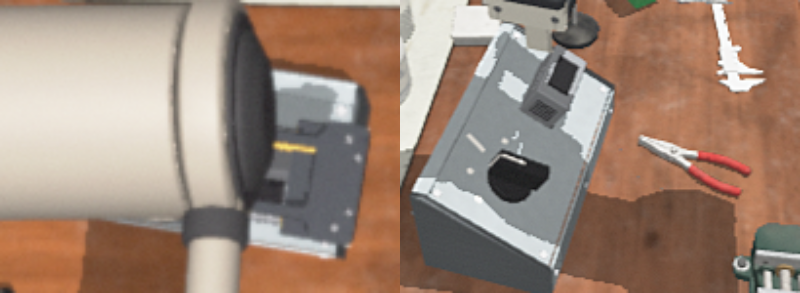

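The side view shows the module seated flush and square. Now over the knob.

Call:
{"api": "jog_arm", "payload": {
  "rows": [45, 0, 0, 0, -6.8, 45, 0, 0, 0, -6.9, 45, 7.2, -29, 0.4, 0, 45, 7.2, -29, 0.4, 0, 45, 7.2, -29, 0.4, 0, 45, 7, -28.7, 0.4, 0, 45, 0, 0, 30, 0, 45, 0, 0, 0, 0, 45, 0, 0, 0, 0],
  "grip_force": 20
}}

```text
time: 12.75
tool_pos: [0.575, 0.2094, 0.1708]
tool_rot: [3.141, 0.003, 0.093]
contact_force: [0.4, -0.4, 1.0]
opening: 0.0451
```

```bash
cat > knob.py <<'E'
from h import *
a=np.radians(-8.53);c=np.array([.572,.0885,.0794])
X=np.array([np.cos(a)*.866,np.sin(a)*.866,.5]);Y=np.array([-np.sin(a),np.cos(a),0]);N=np.cross(X,Y)
def knob(cam):
    p,d,W,E,i=grab(cam);L=W-c-.12*Y;x,y,h=L@X,L@Y,L@N
    f=(np.hypot(x,y)<.045);h=h-np.nanmedian(h[f&(abs(h)<.006)])
    m=f&(h>.033)&(h<.042)&(np.hypot(x,y)<.034)
    q=np.c_[x[m],y[m]].astype(np.float32)*1000
    if len(q)<20: print(cam,"few",len(q));return p
    r=cv2.minAreaRect(q);cc,ev=np.linalg.eigh(np.cov(q.T));b=ev[:,1]*np.sign(ev[0,1])
    print(cam,"n",len(q),"rect",np.round([*r[0],*r[1],r[2]],1),"selector PCA",np.arctan2(-b[1],b[0]).round(3));return p
if __name__=='__main__':
    import sys
    for n in sys.argv[1:]: knob(n)
    delta([.575,.2097,.0864],5.3)
E
python3 - <<'E'
from knob import *
p=knob('wrist');save('k1.png',p);knob('side');delta([.575,.2097,.0864],5.3)
E
```

```text
wrist n 1177 rect [ 0.9  1.8 56.6 16.2 12.5] selector PCA -0.22
side n 213 rect [-1.4  2.7 55.6 17.7 11.4] selector PCA -0.203
t 12.85 pos [0.5761 0.2093 0.1725] yaw 5.3 | roll -0.0 then total [-1.1 -0.5 86.1] rows 3 each [-0.36 -0.18 28.72]
```

View pics/k1.png

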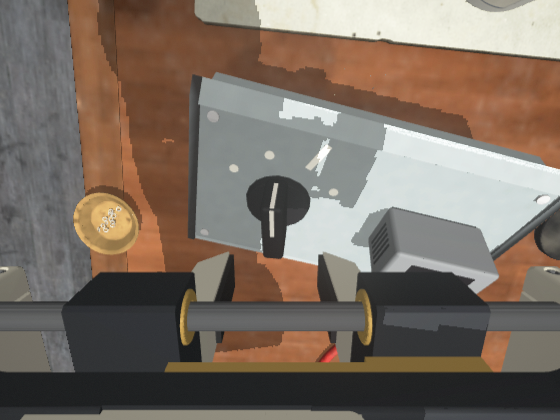

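Knob bar at (275,215), pointer up, selector ≈ −0.21; the long mark is at (320,155). Descend and grip.

Call:
{"api": "jog_arm", "payload": {
  "rows": [45, -0.6, -1, 30, 0, 45, -0.5, -1, 30, 0, 45, 0, 0, 20, 0, 45, 0, 0, 4, 0, 45, 0, 0, 0, 0, 8, 0, 0, 0, 0, 8, 0, 0, 0, 0, 8, 0, 0, 0, 0, 8, 0, 0, 0, 0, 8, 0, 0, 0, 0]
}}

```text
time: 13.85
tool_pos: [0.5749, 0.2106, 0.0885]
tool_rot: [3.14, -0.001, 0.093]
contact_force: [-0.2, -5.2, 4.3]
opening: 0.0177
```

Call:
{"api": "jog_arm", "payload": {
  "rows": [8, 0, 0, 0, 4.6, 8, 0, 0, 0, 4.6, 8, 0, 0, 0, 4.6, 8, 0, 0, 0, 4.6, 8, 0, 0, 0, 0],
  "grip_force": 25
}}

```text
time: 14.35
tool_pos: [0.5751, 0.2117, 0.0881]
tool_rot: [-3.141, -0.002, -0.229]
contact_force: [2.3, -2.2, 0.6]
opening: 0.016
```

Call:
{"api": "jog_arm", "payload": {
  "rows": [8, 0, 0, 0, 4.6, 8, 0, 0, 0, 4.6, 8, 0, 0, 0, 4.6, 8, 0, 0, 0, 4.6, 8, 0, 0, 0, 0]
}}

```text
time: 14.85
tool_pos: [0.5746, 0.2129, 0.089]
tool_rot: [-3.139, -0.0, -0.549]
contact_force: [-2.3, 1.0, 6.2]
opening: 0.0187
```

```bash
python3 knob.py side wrist
```

```text
side n 128 rect [-10.1  14.1  59.8  26.1  46.5] selector PCA -0.843
wrist n 2088 rect [11.8 -2.4 34.3 37.4 18.7] selector PCA 0.002
t 14.95 pos [0.5746 0.2129 0.089 ] yaw -31.3 | roll -36.6 then total [0.1 3.2 2.6] rows 1 each [0.13 3.2  2.56]
```

Occluded by the fingers; open, rise and measure.

Call:
{"api": "jog_arm", "payload": {
  "rows": [45, 0, 0, 0, 0, 45, 0, 0, 0, 0, 45, 0, 0, 0, 0, 45, 0, 0, -10, 0, 45, 0, 0, -30, 0, 45, 0, 0, -40, 0, 45, 0, 0, 0, 0, 45, 0, 0, 0, 0]
}}

```text
time: 15.75
tool_pos: [0.575, 0.2119, 0.169]
tool_rot: [-3.14, -0.002, -0.549]
contact_force: [-0.4, 0.6, 0.1]
opening: 0.0449
```

Run:
```python
from knob import *
p=knob('wrist');save('k2.png',p);knob('side');delta([.5746,.2129,.089],-31.3)
```

```text
wrist n 1213 rect [ 1.3  1.5 15.9 56.6 70.4] selector PCA 0.329
side n 202 rect [-2.5  2.1 18.3 54.7 70.5] selector PCA 0.313
t 15.85 pos [0.5739 0.2116 0.1668] yaw -31.5 | roll -0.2 then total [-0.1 -1.5 77.8] rows 3 each [-2.000e-02 -5.100e-01  2.594e+01]
```

View pics/k2.png

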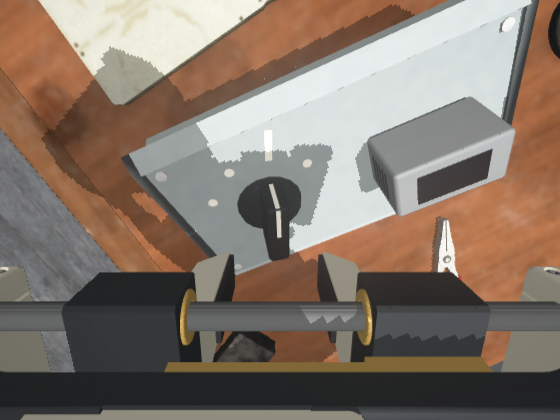

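Knob at ≈0.33–0.34, pointing near the long mark at (268,145). Checking directly against the mark, and the spare's place.

```bash
python3 seat.py
python3 - <<'E'
from knob import *
p,d,W,E,i=grab('wrist');L=W-c-.12*Y;x,y,h=L@X*1000,L@Y*1000,L@N*1000
r=np.hypot(x,y);g=p.min(2)
m=np.zeros(g.shape,np.uint8);m[122:166,255:282]=(g[122:166,255:282]>235)
q=np.c_[x[m>0],y[m>0]];print(m.sum(),q.mean(0),"mark angle about (1.1,1.6)",np.arctan2(-(q.mean(0)[1]-1.6),q.mean(0)[0]-1.1),np.ptp(q,axis=0))
p,d,W,*_=grab('top');Z=W[...,2];b=W[212:255,375:418];b=b[(b[...,2]>.06)&(b[...,2]<.09)];print(len(b),cv2.minAreaRect((b[:,:2]*1000).astype(np.float32)) if len(b) else 0)
E
```

```text
tcp local [0.53612757 0.29435494] [0.57385796 0.21157656 0.16683129] f [-0.79012536 -0.74185019] -0.3576373534516532
face off 0.001455933480943945
cap top above face [0.0456 0.0469 0.0476 0.0483 0.0493] 182
176 [nan nan] mark angle about (1.1,1.6) nan [nan nan]
599 ((489.2618713378906, -299.31488037109375), (52.74943161010742, 52.11390686035156), 55.32184600830078)
```

Run:
```python
from knob import *
p,d,W,E,i=grab('wrist');knob('wrist')
g=p.min(2)[118:170,255:282]>225;v,u=np.nonzero(g);u=u+255;v=v+118
o=E[:3,3];D=np.stack([(u-i['cx'])/i['fx'],-(v-i['cy'])/i['fy'],-np.ones(len(u))],-1)@E[:3,:3].T
P=o+D*(((c-o)@N)/(D@N))[:,None];L=(P-c-.12*Y);q=np.c_[L@X,L@Y]*1000;w,e=np.linalg.eigh(np.cov(q.T));b=e[:,1]*np.sign(e[0,1])
print(len(u),q.mean(0),np.arctan2(-(q.mean(0)[1]-1.5),q.mean(0)[0]-1),"direction",np.arctan2(-b[1],b[0]))
```

```text
wrist n 1242 rect [ 1.2  1.4 16.  57.1 70.7] selector PCA 0.325
245 [ 54.26384629 -17.99741345] 0.35090412278283434 direction 0.18481058964820324
```

```bash
python3 -c "from cell import *; print(hand_in(), observe()['time'])"
```

```text
the job is handed in; nothing more can be done
the job is handed in; nothing more can be done
```

The oblong module is plugged fully home in the socket, the selector knob is turned to the long mark and released, and the job is handed in after about 16 s.

I gripped the module by its cap ends and tipped it 30° about its lower edge on the table, because the tool cannot tilt. I then slid it in along the socket axis until it hit a hard stop at about 25 N.

My last checks before handing in showed:
- **Module:** the cap top is 46 mm above the face, so it is seated flush. That reading was the same after the knob was turned.
- **Selector:** it read about 0.33 to 0.34 rad from −0.21 at the start, against the mark at 0.35. One side-view estimate gave 0.31, so it may be a few hundredths short.
- **Spare:** it stands where it was, to within 1 mm. I did not go near the green look-alike.
- **Arm:** the gripper was clear of everything, and the forces I read stayed well under the limits.

A fit of the long mark's own direction gave 0.18 rad, which disagrees. Only part of the mark was picked out, so I relied on its position instead, which gave 0.351.

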